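# Find the loose clamp bolt and hold its cap open

## Robot

A 7-joint arm with a two-finger parallel gripper is mounted at the origin on a cart in front of the work surface, level with it; the furniture and walls round the work are solid. World frame = base frame: x ahead of the robot, y to its left, z up, the work surface at z = 0. Lengths are in m, angles in rad, forces in N, time in s.
With the tool pointing down it reaches from about 0.4 to 0.85 m from the base axis. Payload 4.5 kg.
Tool frame: the origin (TCP) lies on the centre line of the jaws, within the pads' length; the fingertips stand r.tcp_to_tips ahead of it and the grasp point (between the pads) lies 11 mm behind it (r.tcp_to_tips is the distance from the TCP to the fingertips, in m); y points along the fingers, x is the direction in which the jaws open and shut, and the axes are right-handed (so a half turn about y gives the same grasp; the last joint's range is limited). The gripper opens to 88 mm and grips with 3 to 60 N. Pads are 18 mm wide; open, the fingers measure 123 mm over their backs; the gripper's body (75 mm by 187 mm) begins 45 mm behind the grasp point.
Start: joints at [1.28, 0.689, -0.195, 1.565, 0.157, 0.902, -0.215], TCP at [0.199, -0.592, 0.247] pointing down, gripper open.
Joint ranges: [-3.01, 3.01], [-0.46, 2.08], [-1.47, 1.51], [0.13, 2.56], [-1, 4.14], [0.04, 2.09], [-2.66, 2.66]. Speed limits (rad/s): [2.57, 2.57, 3.14, 3.14, 3.14, 3.14, 3.14].

## Interface

Orientations are given as a unit quaternion [x, y, z, w].
In Python, from plant import r gives the robot as it stands. The module is installed in compiled form; this text tells all that it offers.
- The arm moves only by the shell command python3 -m inch 'ROWS' [OPENING] [FORCE]. ROWS is text: rows parted by semicolons, each of 4 numbers parted by spaces: the shift along the tool's x, y, z in mm, then the turn about the tool's y in degrees. In form: x y z spin; .... A call has 1 to 10 rows; each row is the pose to reach, as a shift and turn from the pose commanded when the call began, along the tool's axes at that moment; what a row does not reach only later rows make up. A row lasts 1/10 s, in which the tool goes at most 50 mm and 8.59 degrees, less where a joint would pass 70% of its speed; a pose out of reach is approached as far as the arm can. A call with a gripper value outside its range is refused whole. OPENING is the gripper command: -1 is shut, 1 is fully open, values between are in proportion, set as the call begins (- or left out, the last holds). The fingers move at their own pace and stop on an object; FORCE is the grip in N (left out, the last holds). Time passes only in rows, so rows that repeat a pose let the fingers close. It gives the time, the measured TCP pose, the force and the opening at its end, in the units of the state.
- r.get_state(): the state, without advancing time (a new reading comes with each control period).
- r.snapshot(name): name is "scene" or "top"; returns a dict with "frame" (384x512x3 uint8, red, green, blue), "intrinsics" (3x3 intrinsics, pixels), "dist_coeffs" ([k1, k2, p1, p2, k3] as OpenCV has them; the pictures are not rectified), "R" (3x3) and "t" (3): a world point X has camera coordinates R X + t. Camera axes: x right, y down, z forward; pixel columns grow to the right and rows downward; lengths in m; the calibration is good to about 2 mm. A picture is of the moment at which its call begins. There is no depth.
- r.finish_job(): hands the job in, once; it reports no verdict.
Trained networks look in the newest picture that a camera, given by its name, has taken for a name from the list of things; names that differ only in an ending like _2 or _b are one class to them, and where a whole thing is asked for, a point or a joint stands for the part that bears it (a point fixed in the world has none). Each returns a list of dicts, best first, with "p" (0 to 1); they miss things now and then, are a little off and sometimes report something else, mostly with a low value. They report only what shows in the picture. A call takes as long as a camera call.
- r.trace(camera, name): "region" (384x512 bool, what is visible of it) and "centre" ([row, column] in pixels, amid what is visible of it).
- r.tip_of(camera, name): "centre" ([row, column] in pixels: a listed point, or the origin of a listed thing).
The state is a dict: "clock": time; "q": joint angles; "qd": joint speeds; "joint_torque": joint torques, N m; "tool_pos": TCP position; "eef_rot": TCP orientation; "contact_force": force on the tool from outside, world axes, zero at the start; "moment": the same for the moment, N m; "opening": opening from 0.0 (shut) to 1.0 (fully open).
Only numpy, scipy, OpenCV 4.12 (cv2) and the standard library are available. Lean on these libraries where they do the work, as an engineer would, in place of code of your own. Each camera call takes 0.05 s, during which the arm holds its last target.

## Task

One of the three bolts that clamp the grey light-source head has come loose: tap the bolt heads from above, one after another, until you find the one that sinks. Then take that bolt's hinged cap by its lifting bar, swing it up to about 60 degrees and finish while still holding it there, since it shuts by itself; leave the caps of the other bolts shut and the loose things around in place.

Things in the scene. Friction and masses are not known exactly. Their poses are not given: they have to be found in the camera images.
- clamp_bar: Dark steel clamp bar, 240 long (its y) x 70 deep (its x) x 40 high, fixed to the table, with a grey ribbed light-source head behind, 44 to 108 mm behind the row of bolts (+x), its top 73 mm above the table. Origin on the table under the middle bolt; x points away from the robot across the bar, y along the bar to the left bolt, z up. Carries three equal bolts at 80 mm spacing (y = +80 left, 0 middle, -80 right), each with a hinged aluminium cap.
- bolt_left_top (a point): Centre of the top face of the left bolt's round steel head, 20 mm across, which stands through the 27 mm window of its closed cap; top 60 mm above the table, 14 mm above the cap. Moves with the bolt.
- bolt_left (a joint): How far the left bolt has sunk, m, 0 at the start. A tight bolt stays within 1 mm under any tap. The loose one, which looks the same, gives way at a push of 3 to 5 N, sinks 6 mm and stays down. Which bolt is loose varies.
- cap_left_bar (a point): Grip point on the lifting bar of the left bolt's cap: centre of the bar, 45 mm above the table when shut, 56 mm in front (-x of the clamp bar) of the bolt's axis. The bar is 10 mm wide (along the clamp bar's y) and 12 mm high, reaches from 22 to 70 mm in front of the bolt's axis and stands free in front of the clamp bar's face (from 26 mm on), with nothing under it. Moves with the cap.
- cap_left_hinge (a point): Middle of the left cap's hinge axis, 26 mm behind the bolt's axis, 43 mm above the table, 82 mm from the grip point; the axis lies along the clamp bar's y.
- cap_left (a joint): Opening angle of the left cap, rad: 0 shut, flat on the bar, 1.4 fully open (front end swung up and back). The cap is a 44 x 44 x 6 mm plate with the lifting bar at its front; a weak spring and its weight shut it when let go (1 to 2 N at the grip point).
- bolt_middle_top (a point): Centre of the top face of the middle bolt's round steel head, 20 mm across, which stands through the 27 mm window of its closed cap; top 60 mm above the table, 14 mm above the cap. Moves with the bolt.
- bolt_middle (a joint): How far the middle bolt has sunk, m, 0 at the start. A tight bolt stays within 1 mm under any tap. The loose one, which looks the same, gives way at a push of 3 to 5 N, sinks 6 mm and stays down. Which bolt is loose varies.
- cap_middle_bar (a point): Grip point on the lifting bar of the middle bolt's cap: centre of the bar, 45 mm above the table when shut, 56 mm in front (-x of the clamp bar) of the bolt's axis. The bar is 10 mm wide (along the clamp bar's y) and 12 mm high, reaches from 22 to 70 mm in front of the bolt's axis and stands free in front of the clamp bar's face (from 26 mm on), with nothing under it. Moves with the cap.
- cap_middle_hinge (a point): Middle of the middle cap's hinge axis, 26 mm behind the bolt's axis, 43 mm above the table, 82 mm from the grip point; the axis lies along the clamp bar's y.
- cap_middle (a joint): Opening angle of the middle cap, rad: 0 shut, flat on the bar, 1.4 fully open (front end swung up and back). The cap is a 44 x 44 x 6 mm plate with the lifting bar at its front; a weak spring and its weight shut it when let go (1 to 2 N at the grip point).
- bolt_right_top (a point): Centre of the top face of the right bolt's round steel head, 20 mm across, which stands through the 27 mm window of its closed cap; top 60 mm above the table, 14 mm above the cap. Moves with the bolt.
- bolt_right (a joint): How far the right bolt has sunk, m, 0 at the start. A tight bolt stays within 1 mm under any tap. The loose one, which looks the same, gives way at a push of 3 to 5 N, sinks 6 mm and stays down. Which bolt is loose varies.
- cap_right_bar (a point): Grip point on the lifting bar of the right bolt's cap: centre of the bar, 45 mm above the table when shut, 56 mm in front (-x of the clamp bar) of the bolt's axis. The bar is 10 mm wide (along the clamp bar's y) and 12 mm high, reaches from 22 to 70 mm in front of the bolt's axis and stands free in front of the clamp bar's face (from 26 mm on), with nothing under it. Moves with the cap.
- cap_right_hinge (a point): Middle of the right cap's hinge axis, 26 mm behind the bolt's axis, 43 mm above the table, 82 mm from the grip point; the axis lies along the clamp bar's y.
- cap_right (a joint): Opening angle of the right cap, rad: 0 shut, flat on the bar, 1.4 fully open (front end swung up and back). The cap is a 44 x 44 x 6 mm plate with the lifting bar at its front; a weak spring and its weight shut it when let go (1 to 2 N at the grip point).
- hex_key_c (a point): Bystander: bent steel hex key, 30 x 88 x 4 mm, lying in front of the clamp bar. Its centre.
- knurled_nut_c (a point): Bystander: brass knurled nut, 28 mm across, 26 high, standing in front of the clamp bar between the middle and left caps. Its centre.
- post_holder_c (a point): Bystander: black post holder with thumb screw, 32 x 47 x 61 mm, standing past the right end of the clamp bar. Its centre.
- lens_tube_c (a point): Bystander: black lens tube, 30 mm across, 45 high, standing past the left end of the clamp bar. Its centre.

How it is judged:
On the way, in this order (a step that is already met when the one before it is completed fails the run):
1. the loose bolt has been found: a tap has sunk it (value of joint any of bolt_left, bolt_middle, bolt_right above 0.003 m), for 0.1 s.
2. the fingers hold the loose bolt's cap up (((value of joint bolt_left above 0.003 m and value of joint cap_left above 0.75 rad and contact force between the fingers and cap_left above 0.3 N and value of joint each of cap_middle, cap_right below 0.15 rad) or (value of joint bolt_middle above 0.003 m and value of joint cap_middle above 0.75 rad and contact force between the fingers and cap_middle above 0.3 N and value of joint each of cap_left, cap_right below 0.15 rad) or (value of joint bolt_right above 0.003 m and value of joint cap_right above 0.75 rad and contact force between the fingers and cap_right above 0.3 N and value of joint each of cap_left, cap_middle below 0.15 rad))), for 0.2 s.
At the end, for the whole second after the job is handed in: The bolt that has sunk (more than 3 mm) has its cap held still by the fingers, more than 0.75 rad (43 degrees) open; the other two caps are shut (less than 0.15 rad); hex key, knurled nut, post holder and lens tube are within 30 mm of where they stood (((value of joint bolt_left above 0.003 m and value of joint cap_left above 0.75 rad and contact force between the fingers and cap_left above 0.3 N and value of joint each of cap_middle, cap_right below 0.15 rad and velocity of joint cap_left between -0.15 and 0.15 rad/s and distance of each of hex_key_c, knurled_nut_c, post_holder_c, lens_tube_c from where it was at the start of the episode below 0.03 m) or (value of joint bolt_middle above 0.003 m and value of joint cap_middle above 0.75 rad and contact force between the fingers and cap_middle above 0.3 N and value of joint each of cap_left, cap_right below 0.15 rad and velocity of joint cap_middle between -0.15 and 0.15 rad/s and distance of each of hex_key_c, knurled_nut_c, post_holder_c, lens_tube_c from where it was at the start of the episode below 0.03 m) or (value of joint bolt_right above 0.003 m and value of joint cap_right above 0.75 rad and contact force between the fingers and cap_right above 0.3 N and value of joint each of cap_left, cap_middle below 0.15 rad and velocity of joint cap_right between -0.15 and 0.15 rad/s and distance of each of hex_key_c, knurled_nut_c, post_holder_c, lens_tube_c from where it was at the start of the episode below 0.03 m))); the arm keeps its last pose, push and grip.
It fails at once if a cap is lifted whose bolt has not been found loose ((value of joint cap_left above 0.3 rad and value of joint bolt_left below 0.003 m) or (value of joint cap_middle above 0.3 rad and value of joint bolt_middle below 0.003 m) or (value of joint cap_right above 0.3 rad and value of joint bolt_right below 0.003 m)).
It fails at once if a bystander is pushed more than 30 mm or knocked over (distance of any of hex_key_c, knurled_nut_c, post_holder_c, lens_tube_c from where it was at the start of the episode above 0.03 m or angle between any of hex_key_c, knurled_nut_c, post_holder_c, lens_tube_c's own z axis and vertical above 0.6 rad).
It also fails if it takes over 48 s, if anything falls off the work surface, if the arm or the gripper's body presses on something with over 40 N, if the wrist force passes 120 N, or if a joint passes its speed limit or range.

## Working session

There is one attempt and no reset: what is moved stays moved. The work goes in short steps, Python scripts to look and compute and a shell command to move; the robot and the scene stay as the last step left them, time stands still between calls to the robot, and variables do not carry over. Pictures are saved under pics/ and viewed, and the job is handed in when it is done.

```bash
mkdir -p pics; cat > h.py <<'E'
import numpy as np,cv2
from plant import r
from scipy.spatial.transform import Rotation as Ro
def snap(n,f):
    s=r.snapshot(n); cv2.imwrite('pics/'+f,cv2.cvtColor(s['frame'],cv2.COLOR_RGB2BGR)); return s
def ray(s,rc):
    p=cv2.undistortPoints(np.array([[[rc[1],rc[0]]]],float),np.array(s['intrinsics'],float),np.array(s['dist_coeffs'],float))[0,0]
    R=np.array(s['R']);t=np.array(s['t']); return -R.T@t, R.T@np.array([p[0],p[1],1.])
def atz(s,rc,z):
    o,d=ray(s,rc); return o+d*(z-o[2])/d[2]
def proj(s,X):
    p,_=cv2.projectPoints(np.array(X,float).reshape(-1,1,3),cv2.Rodrigues(np.array(s['R'],float))[0],np.array(s['t'],float),np.array(s['intrinsics'],float),np.array(s['dist_coeffs'],float));return p[:,0]
E
python3 - <<'E'
from h import *
np.set_printoptions(precision=4,suppress=True)
S={n:snap(n,n+'0.png') for n in('scene','top')}
st=r.get_state()
for k in st: print(k,np.round(st[k],4))
print(r.tcp_to_tips)
Z={'bolt_left_top':.06,'bolt_middle_top':.06,'bolt_right_top':.06,'cap_left_bar':.045,'cap_middle_bar':.045,'cap_right_bar':.045,'clamp_bar':0,'knurled_nut_c':.013,'hex_key_c':.002,'lens_tube_c':.022,'post_holder_c':.03}
for k,z in Z.items():
  for n in S:
    for d in r.tip_of(n,k)[:2]: print(k,n,round(d['p'],2),np.round(d['centre'],1),atz(S[n],d['centre'],z))
for n in S:
  o,d=ray(S[n],(192,256));print(n,o,d)
E
```

```text
clock 0.1
q [ 1.2798  0.6899 -0.1946  1.5662  0.1573  0.9025 -0.2151]
qd [-0.0015 -0.0004 -0.0008 -0.0012 -0.0004 -0.0012 -0.0001]
joint_torque [ -0.0028 -52.8494  -1.2711 -15.3836  -0.0525   0.002    0.    ]
tool_pos [ 0.1993 -0.5918  0.246 ]
eef_rot [-0.574   0.413  -0.4121  0.5746]
contact_force [ 0.5078 -0.0147 -0.1243]
moment [-0.0268  0.0392 -0.0125]
opening 1.0008
0.008
bolt_left_top scene 0.64 [199.9 232.5] [ 0.5117 -0.2373  0.06  ]
bolt_left_top scene 0.64 [188.9 303.4] [ 0.3896 -0.3282  0.06  ]
bolt_left_top top 0.51 [182.3 248.7] [ 0.5072 -0.2383  0.06  ]
bolt_left_top top 0.46 [204.5 246.7] [ 0.4533 -0.2322  0.06  ]
bolt_middle_top scene 0.56 [173.8 252.7] [ 0.5065 -0.3221  0.06  ]
bolt_middle_top top 0.48 [181.5 282.7] [ 0.507  -0.3206  0.06  ]
bolt_middle_top top 0.46 [169.8 249.8] [ 0.5379 -0.2417  0.06  ]
bolt_right_top scene 0.39 [152.1 269.7] [ 0.5013 -0.3999  0.06  ]
bolt_right_top top 0.39 [179.4 313.8] [ 0.5102 -0.3966  0.06  ]
cap_left_bar scene 0.77 [213.7 257.4] [ 0.4541 -0.237   0.045 ]
cap_left_bar top 0.53 [203.2 250.2] [ 0.458  -0.2406  0.045 ]
cap_left_ba
[... 401 characters left out ...]
 [ 0.5134 -0.3212  0.    ]
knurled_nut_c scene 0.58 [218.2 272.4] [ 0.4311 -0.2621  0.013 ]
knurled_nut_c top 0.46 [214.5 259.9] [ 0.4323 -0.2641  0.013 ]
hex_key_c scene 0.46 [184.8 302.6] [ 0.4116 -0.3882  0.002 ]
hex_key_c top 0.64 [222.5 303.7] [ 0.4097 -0.3755  0.002 ]
lens_tube_c scene 0.68 [153.2 269.3] [ 0.5168 -0.432   0.022 ]
lens_tube_c scene 0.36 [191.4 273.8] [ 0.4567 -0.3255  0.022 ]
lens_tube_c top 0.48 [183.1 210.4] [ 0.5144 -0.1411  0.022 ]
post_holder_c scene 0.59 [134.8 272.1] [ 0.5345 -0.4868  0.03  ]
post_holder_c top 0.55 [170.1 349.5] [ 0.5373 -0.4946  0.03  ]
scene [0.1978 0.271  0.7693] [ 0.2971 -0.5842 -0.7553]
top [ 0.3601 -0.2448  0.8987] [ 0.145  -0.0124 -0.9894]
```

View pics/scene0.png

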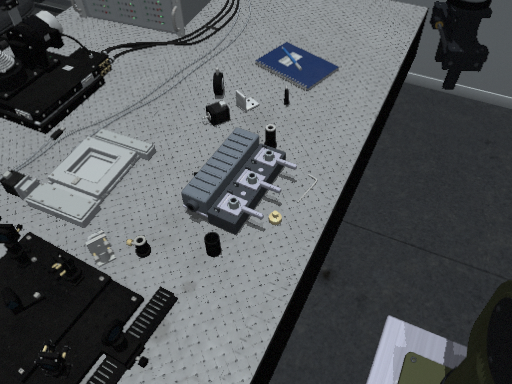

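View pics/top0.png

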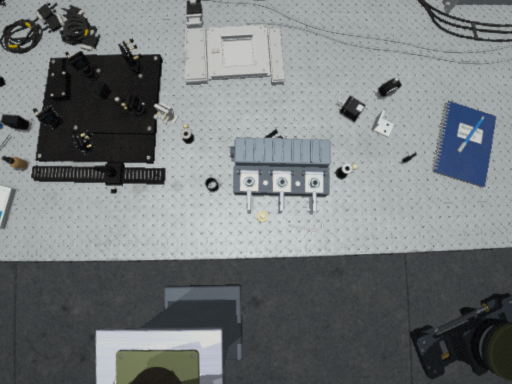

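```bash
python3 - <<'E'
from h import *
for n,(r0,r1,c0,c1) in {'scene':(120,240,170,330),'top':(125,230,220,360)}.items():
    im=cv2.imread(f'pics/{n}0.png')[r0:r1,c0:c1]
    cv2.imwrite(f'pics/{n}0z.png',cv2.resize(im,None,fx=5,fy=5,interpolation=cv2.INTER_CUBIC))
print(Ro.from_quat(r.get_state()['eef_rot']).as_matrix().round(3))
E
```

```text
[[ 0.319  0.     0.948]
 [-0.948 -0.     0.319]
 [ 0.    -1.     0.   ]]
```

View pics/scene0z.png

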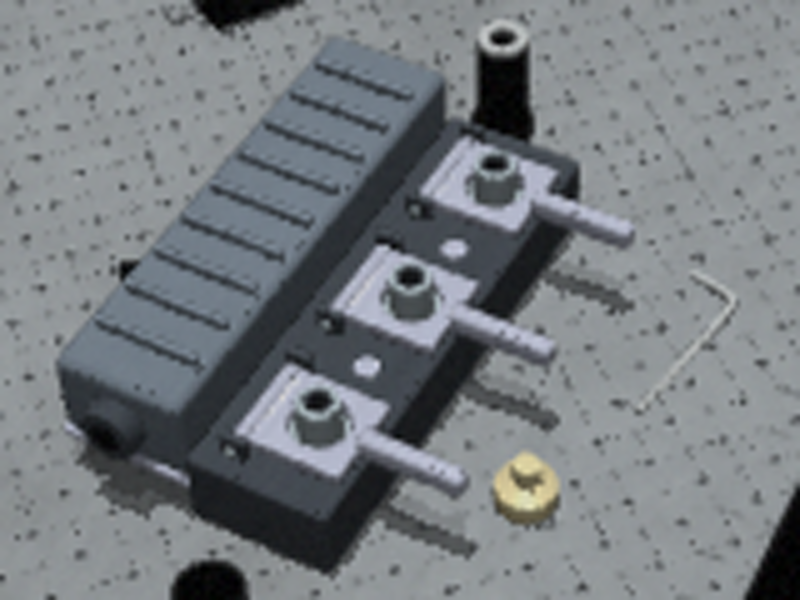

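View pics/top0z.png

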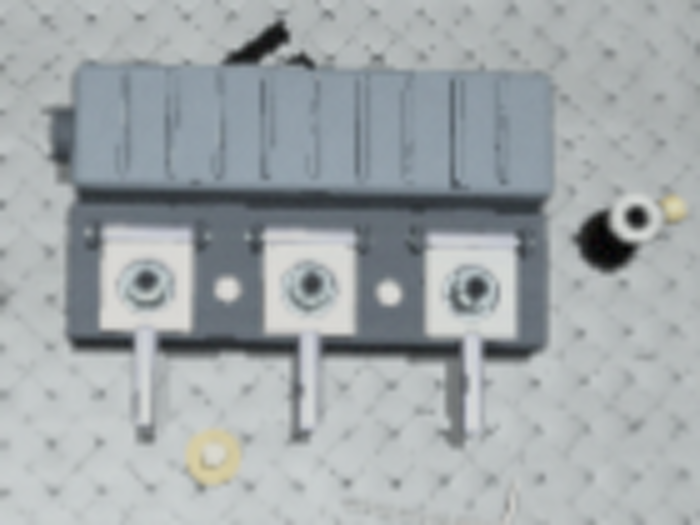

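```bash
cat > fit.py <<'E'
from h import *
from scipy.optimize import least_squares
S={n:r.snapshot(n) for n in('scene','top')}
L=[[0,.08,.06],[0,0,.06],[0,-.08,.06],[-.07,.08,.045],[-.07,0,.045],[-.07,-.08,.045]]
px={'scene':np.array([[319,403],[411,279],[494,163],[462,483],[553,350],[632,233]])/5+[170-.4,120-.4],
'top':np.array([[147,282],[313,283],[475,288],[145,433],[303,435],[466,437]])/5+[220-.4,125-.4]}
def W(p):
    c,s=np.cos(p[2]),np.sin(p[2]); return np.array(L)@np.array([[c,s,0],[-s,c,0],[0,0,1]])+[p[0],p[1],0]
def res(p,ns): return np.concatenate([(proj(S[n],W(p))-px[n]).ravel() for n in ns])
for ns in (['scene'],['top'],['scene','top']):
    f=least_squares(res,[.508,-.32,0],args=(ns,)); print(ns,f.x.round(4),np.abs(f.fun).max().round(2),np.sqrt((f.fun**2).mean()).round(2))
print(W(f.x).round(4)); print(f.fun.reshape(-1,2).round(1))
E
python3 fit.py
```

```text
['scene'] [ 0.5075 -0.3186 -0.042 ] 0.89 0.48
['top'] [ 0.5062 -0.3181 -0.0483] 0.81 0.5
['scene', 'top'] [ 0.5069 -0.3183 -0.0452] 1.03 0.54
[[ 0.5105 -0.2383  0.06  ]
 [ 0.5069 -0.3183  0.06  ]
 [ 0.5032 -0.3982  0.06  ]
 [ 0.4406 -0.2352  0.045 ]
 [ 0.4369 -0.3151  0.045 ]
 [ 0.4333 -0.395   0.045 ]]
[[-0.2 -0.5]
 [-0.  -0.5]
 [ 0.2  0.1]
 [ 0.9  0.4]
 [ 0.1  1. ]
 [ 0.   0.9]
 [-0.3 -0.1]
 [-0.5  0.4]
 [ 0.   0. ]
 [-0.4 -0.8]
 [ 0.8 -0.6]
 [ 0.9 -0.5]]
```

```bash
python3 -m inch '-22 20 88 5; -44 60 175 10; -65 100 262 16; -87 130 350 21.2; -87 130 350 21.2; -87 130 350 21.2; -87 130 350 21.2; -87 130 350 21.2; -87 130 350 21.2; -87 130 350 21.2' -1 20
cat > st.py <<'E'
from h import *
st=r.get_state(); P=np.array(st['tool_pos']); M=Ro.from_quat(st['eef_rot']).as_matrix()
print('t',st['clock'],'P',P.round(4),'F',np.round(st['contact_force'],2),'open',round(float(st['opening']),3)); print(M.round(3).tolist())
c=[.5069,-.3183];yw=-.0452;R=np.array([[np.cos(yw),-np.sin(yw)],[np.sin(yw),np.cos(yw)]])
for n,y in(('L',.08),('M',0),('R',-.08)):
  for k,(x,z) in {'bolt':(0,.06),'bar':(-.056,.045)}.items():
    w=np.r_[np.array(c)+R@[x,y],z]; print(n,k,w.round(4),'tool mm from TCP',(1000*M.T@(w-P)).round(1))
E
python3 st.py
```

```text
clock: 2.3
tool_pos: [0.5038, -0.3976, 0.1163]
eef_rot: [-0.489, 0.511, -0.511, 0.489]
contact_force: [0.3, -0.3, 0.2]
opening: 0.115
t 2.3 P [ 0.5038 -0.3976  0.1163] F [ 0.33 -0.34  0.2 ] open 0.115
[[-0.043, -0.001, 0.999], [-0.999, 0.0, -0.043], [-0.0, -1.0, -0.001]]
L bolt [ 0.5105 -0.2384  0.06  ] tool mm from TCP [-1.593e+02  5.640e+01 -1.000e-01]
L bar [ 0.4546 -0.2359  0.045 ] tool mm from TCP [-159.4   71.4  -56.1]
M bolt [ 0.5069 -0.3183  0.06  ] tool mm from TCP [-79.3  56.4  -0.3]
M bar [ 0.451  -0.3158  0.045 ] tool mm from TCP [-79.4  71.4 -56.3]
R bolt [ 0.5033 -0.3982  0.06  ] tool mm from TCP [ 0.7 56.3 -0.4]
R bar [ 0.4473 -0.3957  0.045 ] tool mm from TCP [  0.6  71.4 -56.4]
```

```bash
python3 -m inch '0 20 0 0; 0 38 0 0; 0 43 0 0; 0 44 0 0; 0 45 0 0; 0 46 0 0; 0 47 0 0; 0 48 0 0; 0 48 0 0; 0 48 0 0'
```

```text
clock: 3.3
tool_pos: [0.5035, -0.3982, 0.0688]
eef_rot: [0.489, -0.511, 0.511, -0.489]
contact_force: [0.1, 0.3, -0.1]
opening: 0.005
```

```bash
python3 -m inch '0 0.5 0 0; 0 1 0 0; 0 1.5 0 0; 0 2 0 0; 0 2 0 0; 0 2 0 0'
```

```text
clock: 3.9
tool_pos: [0.5035, -0.3982, 0.0668]
eef_rot: [0.489, -0.511, 0.511, -0.489]
contact_force: [-0.6, -0.4, 4.0]
opening: 0.005
```

```bash
python3 -m inch '0 0.5 0 0; 0 1 0 0; 0 1 0 0; 0 1 0 0'; python3 -m inch '0 0.5 0 0; 0 1 0 0; 0 1 0 0; 0 1 0 0'
```

```text
clock: 4.3
tool_pos: [0.5035, -0.3983, 0.0657]
eef_rot: [0.489, -0.511, 0.511, -0.489]
contact_force: [0.3, 0.7, 3.3]
opening: -0.0
clock: 4.7
tool_pos: [0.5035, -0.3982, 0.0647]
eef_rot: [0.489, -0.511, 0.511, -0.489]
contact_force: [0.3, 0.3, 3.0]
opening: 0.006
```

```bash
python3 -m inch '0 0.5 0 0; 0 1 0 0; 0 1.5 0 0; 0 2 0 0; 0 2 0 0'; python3 -m inch '0 0.5 0 0; 0 1 0 0; 0 1 0 0; 0 1 0 0'; python3 -m inch '0 0.5 0 0; 0 1 0 0; 0 1 0 0; 0 1 0 0'
```

```text
clock: 5.2
tool_pos: [0.5035, -0.3982, 0.0627]
eef_rot: [0.489, -0.511, 0.511, -0.489]
contact_force: [0.3, 1.3, 1.9]
opening: 0.006
clock: 5.6
tool_pos: [0.5035, -0.3982, 0.0623]
eef_rot: [0.489, -0.511, 0.511, -0.489]
contact_force: [0.3, 1.4, 7.6]
opening: 0.006
clock: 6.0
tool_pos: [0.5035, -0.3983, 0.0621]
eef_rot: [0.489, -0.511, 0.511, -0.489]
contact_force: [-1.7, 2.1, 13.5]
opening: 0.004
```

```bash
python3 -m inch '0 -20 0 0; 0 -50 -20 0; 0 -60 -56 0; 0 -60 -56 0; 0 -60 -56 0; 0 -60 -56 0' -0.2; python3 - <<'E'
from h import *
import os
s=snap('top','top1.png');s2=snap('scene','scene1.png')
a=cv2.imread('pics/top1.png')[125:230,220:360];b=cv2.imread('pics/scene1.png')[120:225,190:330]
cv2.imwrite('pics/z1.png',cv2.resize(np.vstack([a,b]),None,fx=2.8,fy=2.8,interpolation=cv2.INTER_CUBIC))
E
python3 st.py
```

```text
clock: 6.6
tool_pos: [0.4484, -0.3952, 0.1202]
eef_rot: [-0.489, 0.511, -0.511, 0.489]
contact_force: [0.1, -0.0, 0.8]
opening: 0.401
t 6.7 P [ 0.4485 -0.3951  0.12  ] F [-0.35  0.27 -0.1 ] open 0.402
[[-0.044, 0.0, 0.999], [-0.999, 0.001, -0.044], [-0.001, -1.0, 0.0]]
L bolt [ 0.5105 -0.2384  0.06  ] tool mm from TCP [-159.2   60.1   55.1]
L bar [ 0.4546 -0.2359  0.045 ] tool mm from TCP [-159.3   75.1   -0.9]
M bolt [ 0.5069 -0.3183  0.06  ] tool mm from TCP [-79.2  60.1  55. ]
M bar [ 0.451  -0.3158  0.045 ] tool mm from TCP [-79.3  75.1  -1. ]
R bolt [ 0.5033 -0.3982  0.06  ] tool mm from TCP [ 0.8 60.  54.9]
R bar [ 0.4473 -0.3957  0.045 ] tool mm from TCP [ 0.7 75.  -1.1]
```

View pics/z1.png

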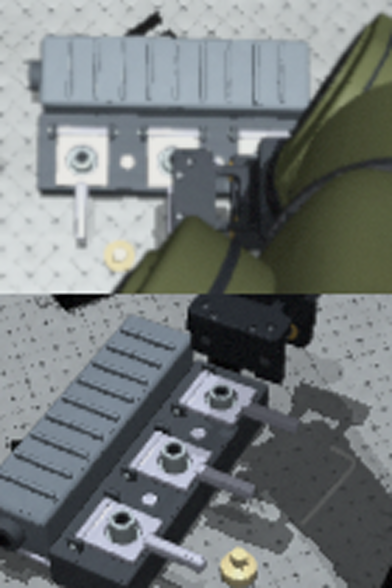

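```bash
python3 -m inch '1 40 -1 0; 1 60 -1 0; 1 70 -1 0; 1 80 -1 0; 1 80 -1 0; 1 80 -1 0'; python3 -m inch '0 0 0 0; 0 0 0 0; 0 0 0 0; 0 0 0 0; 0 0 0 0; 0 0 0 0; 0 0 0 0' -1 15; python3 st.py
```

```text
clock: 7.3
tool_pos: [0.4469, -0.3969, 0.0412]
eef_rot: [0.489, -0.511, 0.512, -0.489]
contact_force: [0.4, -0.5, -0.6]
opening: 0.4
clock: 8.0
tool_pos: [0.4467, -0.3955, 0.0408]
eef_rot: [-0.488, 0.511, -0.511, 0.489]
contact_force: [0.6, 5.0, 3.9]
opening: 0.112
t 8.0 P [ 0.4467 -0.3955  0.0408] F [0.57 5.04 3.92] open 0.112
[[-0.044, 0.0, 0.999], [-0.999, 0.001, -0.044], [-0.001, -1.0, -0.0]]
L bolt [ 0.5105 -0.2384  0.06  ] tool mm from TCP [-159.9  -18.9   56.8]
L bar [ 0.4546 -0.2359  0.045 ] tool mm from TCP [-159.9   -3.9    0.8]
M bolt [ 0.5069 -0.3183  0.06  ] tool mm from TCP [-79.9 -19.1  56.7]
M bar [ 0.451  -0.3158  0.045 ] tool mm from TCP [-79.9  -4.1   0.7]
R bolt [ 0.5033 -0.3982  0.06  ] tool mm from TCP [  0.1 -19.2  56.6]
R bar [ 0.4473 -0.3957  0.045 ] tool mm from TCP [ 0.1 -4.2  0.6]
```

```bash
python3 -m inch '-1.4 -3.5 0.2 0; -1.4 -7 0.5 0; -1.4 -10.5 1 0; -1.4 -14.2 1.6 0; -1.4 -18 2.5 0; -1.4 -21 3.4 0; -1.4 -24.5 4.5 0; -1.4 -27.9 5.6 0; -1.4 -27.9 5.6 0'; python3 st.py | head -2
```

```text
clock: 8.9
tool_pos: [0.452, -0.3957, 0.0691]
eef_rot: [0.489, -0.511, 0.511, -0.488]
contact_force: [-0.5, 1.2, -2.2]
opening: 0.114
t 8.9 P [ 0.452  -0.3957  0.0691] F [-0.54  1.24 -2.22] open 0.114
[[-0.045, -0.0, 0.999], [-0.999, -0.0, -0.045], [0.0, -1.0, -0.0]]
```

Force −2.2 N is consistent with the cap's closing pull; continuing to 40°, then 60°.

```bash
python3 -m inch '0 -3.3 1.5 0; 0 -6.5 3 0; 0 -9.7 4.7 0; 0 -12.8 6.4 0; 0 -16 8.4 0; 0 -19 10.5 0; 0 -22 12.7 0; 0 -24.3 14.9 0; 0 -24.3 14.9 0'; python3 -m inch '0 -2.6 2.4 0; 0 -5 4.8 0; 0 -7.6 7.4 0; 0 -9.9 10.1 0; 0 -12 13 0; 0 -14 16 0; 0 -16 19 0; 0 -17.8 22.2 0; 0 -17.8 22.2 0; 0 -17.8 22.2 0'; python3 st.py|head -1; python3 - <<'E'
from h import *
s=snap('top','top2.png');s2=snap('scene','scene2.png')
a=cv2.imread('pics/top2.png')[125:230,220:360];b=cv2.imread('pics/scene2.png')[110:225,190:330]
cv2.imwrite('pics/z2.png',cv2.resize(np.vstack([a,b]),None,fx=2.7,fy=2.7,interpolation=cv2.INTER_CUBIC))
E
```

```text
clock: 9.8
tool_pos: [0.4667, -0.3963, 0.0933]
eef_rot: [-0.489, 0.511, -0.511, 0.488]
contact_force: [-3.3, 0.6, -0.1]
opening: 0.113
clock: 10.8
tool_pos: [0.4897, -0.3973, 0.1111]
eef_rot: [0.488, -0.511, 0.512, -0.489]
contact_force: [-2.8, 0.5, 1.5]
opening: 0.113
t 10.8 P [ 0.4897 -0.3973  0.1111] F [-2.83  0.5   1.54] open 0.113
```

View pics/z2.png

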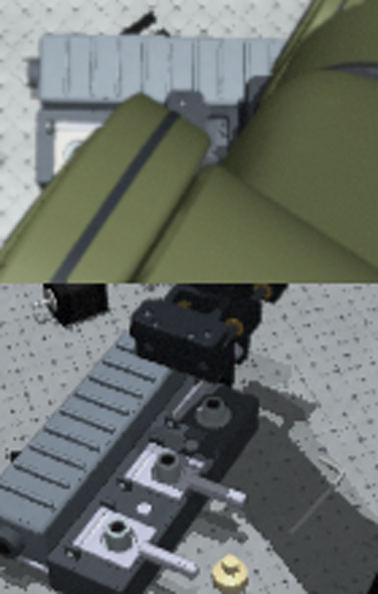

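```bash
python3 -m inch '0 0 0 0; 0 0 0 0; 0 0 0 0; 0 0 0 0; 0 0 0 0; 0 0 0 0; 0 0 0 0; 0 0 0 0; 0 0 0 0; 0 0 0 0' -1 15; python3 - <<'E'
from h import *
S={n:snap(n,n+'3.png') for n in('scene','top')}
for k,z in {'cap_right_bar':.115,'post_holder_c':.03,'knurled_nut_c':.013,'hex_key_c':.002,'lens_tube_c':.022}.items():
  for n in S:
    for d in r.tip_of(n,k)[:1]: print(k,n,round(d['p'],2),np.round(d['centre'],1),atz(S[n],d['centre'],z).round(3))
b=cv2.imread('pics/scene3.png')[90:270,180:340]
cv2.imwrite('pics/z3.png',cv2.resize(b,None,fx=3.3,fy=3.3,interpolation=cv2.INTER_CUBIC))
E
```

```text
clock: 11.9
tool_pos: [0.4893, -0.3973, 0.1109]
eef_rot: [0.489, -0.511, 0.511, -0.489]
contact_force: [-2.5, -0.7, 4.5]
opening: 0.111
cap_right_bar scene 0.38 [136.1 275.9] [ 0.487 -0.399  0.115]
knurled_nut_c scene 0.62 [216.9 277.1] [ 0.423 -0.27   0.013]
hex_key_c scene 0.46 [186.4 304.7] [ 0.405 -0.386  0.002]
lens_tube_c scene 0.81 [243.4 211.3] [ 0.514 -0.144  0.022]
lens_tube_c top 0.46 [183.7 211.1] [ 0.513 -0.143  0.022]
```

View pics/z3.png

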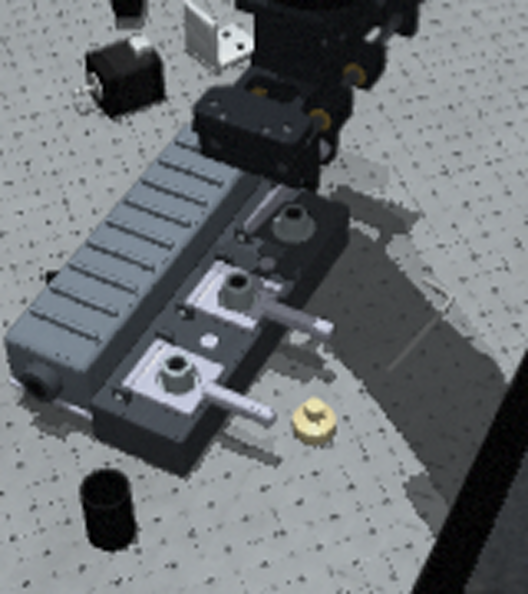

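```bash
python3 -c "from plant import r; print(r.finish_job())"
```

```text
the job is handed in; nothing more can be done
None
```

The loose bolt was the right one, and I handed the job in while still holding its cap up at about 60 degrees. The interface gave no verdict, and the opening angle is worked out from the arm's position, not read from the joint.

- **Finding the bolt:** the right bolt was the first one I tapped. It gave way at about 3–4 N, sank roughly 6 mm and then stopped hard at 13.5 N. A picture afterwards showed its head lower than the others. I did not tap the middle and left bolts.
- **Lifting the cap:** I gripped the right cap's lifting bar with 15 N and followed the hinge arc up.
- **Last checks before handing in (11.9 s):**
  - The gripper opening was 9.8 mm on the 10 mm bar, and the arm moved less than 0.5 mm over the last second.
  - The picture showed the right cap up and the other two shut. The detector found the right cap's bar within 3 mm of the gripper.
  - The hex key, nut and lens tube looked to be where they started. The nut's detected position differed by about 11 mm between pictures, which I put down to detector error because it looked unmoved.
- **Not confirmed:** the gripper hid the post holder in the last pictures, so I could not see it. No contact force near it was felt. The upward force reading rose from 1.5 to 4.5 N during the final hold; I did not find out why.

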